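# Lever up the scrap trough's flap

### The arm

A 6-joint arm with a two-finger parallel gripper is mounted at the origin on the work surface. World frame = base frame: x ahead of the robot, y to its left, z up, the work surface at z = 0. Lengths are in m, angles in rad, forces in N, time in s.
With the tool pointing down it reaches from about 0.375 to 0.925 m from the base axis. Payload 5.7 kg.
Tool frame: the origin (TCP) lies at the very end of the fingers, on their centre line; the grasp point (between the pads) lies behind it (grasp_offset is the z of the grasp point in the tool frame, in m); z points along the fingers, y is the line along which they close (so a half turn about z gives the same grasp; the last joint's range is limited). The gripper opens to 85 mm and grips with 20 to 120 N. Pads are 22 mm wide; open, the fingers measure 114 mm over their backs; the gripper's body (76 mm by 85 mm) begins 54 mm behind the grasp point. The pads swing forward as they close: fully open they stand 13 mm farther back than shut.
Start: joints at [-1.35, 0.359, 1.51, -0, 1.272, -0.115], TCP at [0.198, -0.566, 0.231] pointing down, gripper open.
Joint ranges: [-2.97, 2.97], [-1.01, 2.36], [0.21, 2.38], [-0.96, 4.11], [0.2, 2.71], [-2.98, 2.98]. Speed limits (rad/s): [2.39, 2.39, 3.14, 3.14, 3.14, 3.14].

### API

Orientations are given as a 3x3 rotation matrix whose columns are the frame's x, y, z axes.
In Python, from cell import sense, capture, hand_in, grasp_offset gives the robot as it stands.
- The arm moves only by the tool play_rows, never from a script. Its argument "plan" is a list of rows, each an object with "delta_pos": the shift along the world's x, y, z in mm, a list of three; "turn": the turn, a rotation vector about the world's x, y, z in degrees, a list of three; "claw": the finger opening in mm, from 0 to 85.4. In form: [{"delta_pos": [tx, ty, tz], "turn": [ax, ay, az], "claw": claw}, ...]. A call has 1 to 20 rows; each row shifts and turns the commanded pose from where the row before left it; what a row does not reach is not made up. A row lasts 1/8 s, in which the tool goes at most 62.5 mm and 10.7 degrees, less where a joint would pass 70% of its speed; a pose out of reach is approached as far as the arm can. A call is refused whole if a number of a shift passes 62.5 or a number of a turn 10.7, either way. A call with a gripper value outside its range is refused whole. The fingers move at their own pace and stop on an object; "force" is the grip in N (left out, the last holds). Time passes only in rows, so rows that do not move let the fingers close. It gives the time, the measured TCP pose, the force, the opening and the grip force at its end, in the units of the state.
- sense(): the state, without advancing time (a new reading comes with each control period).
- capture(name): name is "side" or "top" or "wrist"; returns a dict with "color" (400x640x3 uint8, blue, green, red), "fx", "fy", "cx", "cy" (pixels), "dist_coeffs" ([k1, k2, p1, p2, k3] as OpenCV has them; the pictures are not rectified), "R" (3x3) and "t" (3): a world point X has camera coordinates R X + t. Camera axes: x right, y down, z forward; pixel columns grow to the right and rows downward; lengths in m; the calibration is good to about 2 mm. A picture is of the moment at which its call begins. There is no depth.
- hand_in(): hands the job in; it is judged then, once.
The state is a dict: "time": time; "joint_positions": joint angles; "qd": joint speeds; "tau": joint torques, N m; "tool_pos": TCP position; "tool_rot": TCP orientation; "ft_force": force on the tool from outside, world axes, zero at the start; "ft_torque": the same for the moment, N m; "opening": finger opening in m; "finger_force": force on a finger pad.
Only numpy, scipy, OpenCV 4.12 (cv2) and the standard library are available. Lean on these libraries where they do the work, as an engineer would, in place of code of your own. Each camera call takes 0.05 s, during which the arm holds its last target. There are 200 camera calls.

### The job

Open the scrap trough for inspection: push the safety catch's upright peg with the fingertips so that the catch swings out from under the lever, all the way to its end stop, then press the lever's long end down onto the rubber stop so that its short end raises the heavy flap. Finish while still pressing the lever down, holding the flap up. Only push and press: do not lift the lever out of its cradle, do not touch the flap itself, and leave the jar, roller and wrench where they are.

Things in the scene. Friction and masses are not known exactly. Their poses are not given: they have to be found in the camera images.
- lifter: The fixed lifter; place and yaw vary. Origin on the bench under the lever's pin; x runs along the lever from long end to flap, z up. Along x: rubber stop -225 mm, catch post -100 mm (55 mm to +y), pin cradle 0, open blue scrap trough (77 mm high, 200 mm wide) from 100 to 200 mm under the flap. Base plate 8 mm thick, 90 mm wide.
- lever: Loose dark steel bar, 22 mm wide, 12 mm thick, long arm 240 mm plus push pad to 280 mm, short arm 80 mm to its round nose (28 mm), resting by a 12 mm cross pin in open notches 20 mm deep. Origin on the pin's axis. At the start its axes are parallel to the lifter's while the bar slopes, long end up by 0.28 rad, held so by the flap's weight on the nose.
- lever_pad (a point): Centre of the top face of the flat push pad (56 mm along the lever, 52 mm wide), 252 mm from the pin. Starts about 168 mm above the bench, about 49 mm with the lever down on the rubber stop: it sinks 120 mm along an arc about the pin, first moving outwards by up to 13 mm. Pressing it down takes about 2 to 6 N, more once the stop is met.
- lever_pin (a point): Centre of the lever's cross pin, level, along the lifter's y axis.
- cradle (a point): Where the pin's centre lies when seated in the cradle's notches, fixed to the lifter, 85 mm above the bench.
- stop_top (a point): Centre of the top of the fixed rubber stop (30 by 50 mm) that the long arm meets when fully down, 34 mm above the bench.
- catch (a joint): Safety catch: flat bar 16 mm wide, top 102 mm above the bench, turning level on the catch post (rad). 0: square across, inner end under the long arm, blocking it; 1.5: at its end stop, along the lever and clear of it. Grows clockwise seen from above: the peg end goes towards the flap. Starts at 0 to 0.25. Needs about 1 N at the peg, stays where left.
- catch_peg (a point): Centre of the top of the upright round peg (18 mm diameter, standing 40 mm above the catch bar, top 142 mm above the bench) on the catch's outer end, 60 mm from the post's axis.
- catch_post (a point): Axis of the catch post, at the height of the top of the catch bar (102 mm); fixed to the lifter.
- flap: Heavy cast steel flap over the trough, 137 by 200 mm, 14 mm thick, about 2.4 kg, bar handle on top. Origin on its hinge at the trough's far rim, 77 mm above the bench; z axis upright when shut. Its front lip lies over the lever's nose. Tilted by about 0.31 rad with the lever down on its stop.
- jar: Bystander: white plastic jar, 64 mm diameter, 95 mm high; origin at the centre of its underside.
- roller: Bystander: loose steel forming roller, 54 mm diameter, 54 mm high, waisted; origin at the centre of its underside.
- wrench: Bystander: steel wrench lying on the bench, along its x axis.

How it is judged:
By the outcome, as a careful person would: the job done as asked, in the order asked, and still so for the second after the job is handed in, while the arm keeps its last pose, push and grip.
It also fails if it takes over 42 s, if anything falls off the work surface, if the arm or the gripper's body presses on something with over 40 N, if the wrist force passes 120 N, or if a joint passes its speed limit or range.

## Working session

There is one attempt and no reset: what is moved stays moved. The work goes in short steps, Python scripts to look and compute and a tool call to move; the robot and the scene stay as the last step left them, time stands still between calls to the robot, and variables do not carry over. Pictures are saved under pics/ and viewed, at most 10 in all, crops included, and the job is handed in when it is done.

Besides the shell and the picture viewer there is one more tool, called after ">>>" in YAML: its name, and indented under it one key for each argument. play_rows: Moves the arm, as the interface text tells. Its arguments: {"type":"object","properties":{"plan":{"type":"array","items":{"type":"object","properties":{"delta_pos":{"type":"array","items":{"type":"number"}},"turn":{"type":"array","items":{"type":"number"}},"claw":{"type":"number"}}}},"force":{"type":"number"}},"required":["plan"]}

```bash
mkdir -p pics; cat > h.py <<'E'
import numpy as np, cv2
from cell import sense, capture, hand_in, grasp_offset
def ray(c,u,v):
    K=np.array([[c["fx"],0,c["cx"]],[0,c["fy"],c["cy"]],[0,0,1]])
    p=cv2.undistortPoints(np.array([[[u,v]]],float),K,np.array(c["dist_coeffs"]))[0,0]
    R=np.array(c["R"]);t=np.array(c["t"])
    d=R.T@np.array([p[0],p[1],1]); return -R.T@t,d/np.linalg.norm(d)
def onz(c,u,v,z):
    o,d=ray(c,u,v); return o+d*(z-o[2])/d[2]
def proj(c,X):
    K=np.array([[c["fx"],0,c["cx"]],[0,c["fy"],c["cy"]],[0,0,1]])
    return cv2.projectPoints(np.array(X,float).reshape(-1,3),cv2.Rodrigues(np.array(c["R"]))[0],np.array(c["t"],float),K,np.array(c["dist_coeffs"]))[0][:,0]
E
python3 - <<'E'
from h import *
import pickle
s=sense();print(s["time"],grasp_offset,s["tool_pos"],s["tool_rot"])
C={n:capture(n) for n in("side","top")}
pickle.dump(C,open("c0.pkl","wb"))
for n in C:
    cv2.imwrite(f"pics/{n}0.png",C[n]["color"]); o,d=ray(C[n],320,200);print(n,o,d)
E
```

```text
0.0 -0.0187 [ 0.1975658  -0.56580718  0.23045143] [[ 9.44154116e-01  3.29503961e-01 -3.80301733e-04]
 [ 3.29504089e-01 -9.44152367e-01  1.83407066e-03]
 [ 2.45270764e-04 -1.85695634e-03 -9.99998246e-01]]
side [0.35238198 0.80032388 0.56700179] [ 0.28218022 -0.8222786  -0.49419857]
top [0.51575629 0.08438192 0.93923071] [ 0.10889047 -0.0363029  -0.99339064]
```

View pics/top0.png

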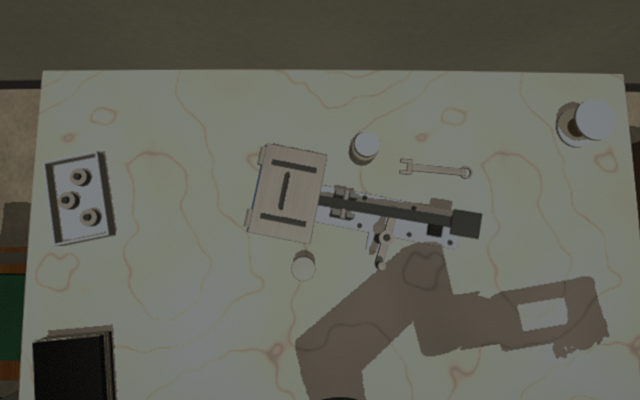

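View pics/side0.png

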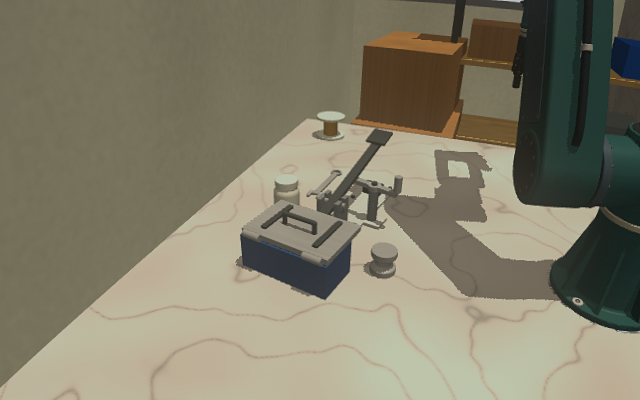

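The top view shows the lever running from the flap (285,190) to the pad (466,224), with the peg at about (381,266). The roller sits at (303,263), the jar at (365,146) and the wrench at (435,169). I'll zoom in for exact pixels.

```bash
python3 - <<'E'
import pickle
from h import *
C=pickle.load(open("c0.pkl","rb"))
i=C["top"]["color"][130:290,240:500]
i=cv2.convertScaleAbs(i,alpha=1.6)
cv2.imwrite("pics/topz.png",cv2.resize(i,None,fx=3,fy=3,interpolation=cv2.INTER_CUBIC))
i=C["side"]["color"][120:280,230:430]
cv2.imwrite("pics/sidez.png",cv2.resize(i,None,fx=3.7,fy=3.7,interpolation=cv2.INTER_CUBIC))
E
```

```text
(no output)
```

View pics/topz.png

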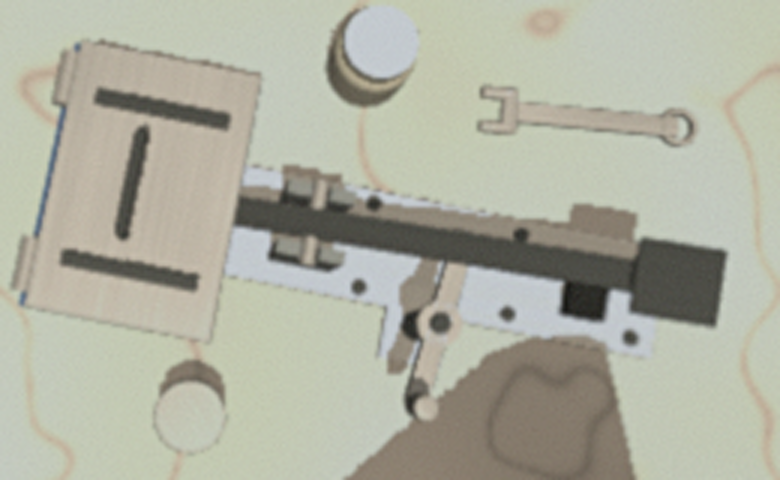

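View pics/sidez.png

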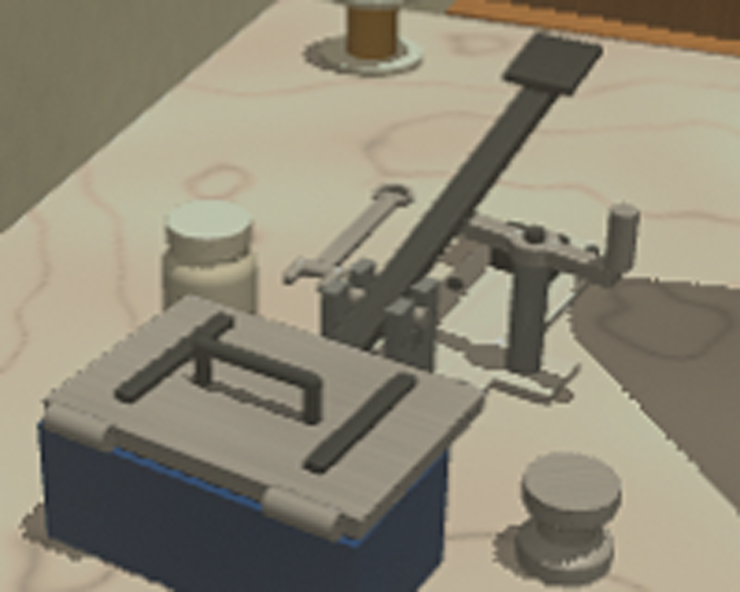

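The zooms give these pixels. In the top crop: pad centre (679,281), peg top (426,408), post (440,322), pin (314,222). In the side crop: peg top (624,211), pad centre (553,63).

```bash
python3 - <<'E'
import pickle
from h import *
np.set_printoptions(precision=4,suppress=True)
C=pickle.load(open("c0.pkl","rb"));T,S=C["top"],C["side"]
t=lambda u,v:(240+(u+.5)/3-.5,130+(v+.5)/3-.5)
s=lambda u,v:(230+(u+.5)/3.7-.5,120+(v+.5)/3.7-.5)
P=dict(pad=onz(T,*t(679,281),.168),peg=onz(T,*t(426,408),.142),post=onz(T,*t(440,322),.104),pin=onz(T,*t(314,222),.087))
def tri(a,b):
    o,d=ray(T,*a);p,e=ray(S,*b);k=np.linalg.lstsq(np.c_[d,-e],p-o,rcond=None)[0]
    return o+d*k[0],p+e*k[1]
print(tri(t(426,408),s(624,211)),tri(t(679,281),s(553,63)))
for k in P:print(k,P[k])
x=P["pin"]-P["pad"];x[2]=0;print(np.linalg.norm(x));x/=np.linalg.norm(x);y=np.array([-x[1],x[0],0]);print("x",x,"y",y)
for k in P:
    d=P[k]-P["pin"];print(k,d@x,d@y)
post=P["pin"]-.1*x+.055*y
d=P["peg"]-post;print("post pred",post,"catch",np.arctan2(d@x,d@y),np.hypot(d@x,d@y))
for a in (0,.25,.5,1,1.5,1.6):print(a,post+.06*(np.sin(a)*x+np.cos(a)*y))
for n,uv in dict(roller=(190,417),jar=(380,42)).items():print(n,onz(T,*t(*uv),.054 if n=="roller" else .095))
print("flap corner",onz(T,*t(210,342),.09),onz(T,*t(262,73),.09))
E
```

```text
(array([ 0.4701, -0.0686,  0.1414]), array([ 0.4684, -0.0689,  0.1416])) (array([ 0.5539, -0.2359,  0.1631]), array([ 0.5512, -0.2365,  0.1632]))
pad [ 0.5537 -0.2339  0.168 ]
peg [ 0.4701 -0.0685  0.142 ]
post [ 0.5282 -0.087   0.104 ]
pin [0.6011 0.0001 0.087 ]
0.23873266012325495
x [0.1986 0.9801 0.    ] y [-0.9801  0.1986  0.    ]
pad -0.23873266012325492 -4.147441969057715e-18
peg -0.09324877183269821 0.1147523332204278
post -0.09984700246082431 0.05419989425142098
pin 0.0 0.0
post pred [ 0.5274 -0.087   0.087 ] catch 0.11250970594148782 0.060132523704331704
0 [ 0.4686 -0.0751  0.087 ]
0.25 [ 0.4733 -0.0609  0.087 ]
0.5 [ 0.4815 -0.0483  0.087 ]
1 [ 0.5056 -0.0311  0.087 ]
1.5 [ 0.5351 -0.0275  0.087 ]
1.6 [ 0.541  -0.0286  0.087 ]
roller [0.4591 0.0904 0.054 ]
jar [ 0.7334 -0.0493  0.095 ]
flap corner [0.5145 0.0759 0.09  ] [0.711  0.0375 0.09  ]
```

>>> play_rows:
  plan:
    - {"delta_pos":[16,32,0],"turn":[0,0,2],"claw":0}
    - {"delta_pos":[16,32,0],"turn":[0,0,2],"claw":0}
    - {"delta_pos":[16,32,0],"turn":[0,0,2],"claw":0}
    - {"delta_pos":[16,32,0],"turn":[0,0,2],"claw":0}
    - {"delta_pos":[16,32,0],"turn":[0,0,2],"claw":0}
    - {"delta_pos":[16,32,0],"turn":[0,0,2],"claw":0}
    - {"delta_pos":[16,32,0],"turn":[0,0,2],"claw":0}
    - {"delta_pos":[16,32,0],"turn":[0,0,2],"claw":0}
    - {"delta_pos":[16,32,0],"turn":[0,0,0],"claw":0}
    - {"delta_pos":[16,32,0],"turn":[0,0,0],"claw":0}
    - {"delta_pos":[16,32,0],"turn":[0,0,0],"claw":0}
    - {"delta_pos":[16,32,0],"turn":[0,0,0],"claw":0}
    - {"delta_pos":[16,32,0],"turn":[0,0,0],"claw":0}
    - {"delta_pos":[16,32,0],"turn":[0,0,0],"claw":0}
    - {"delta_pos":[16,30,0],"turn":[0,0,0],"claw":0}
    - {"delta_pos":[0,0,0],"turn":[0,0,0],"claw":0}

```text
time: 2.1
tool_pos: [0.4381, -0.0868, 0.231]
tool_rot: [[0.815, 0.58, -0.0], [0.58, -0.815, 0.001], [0.0, -0.001, -1.0]]
ft_force: [0.1, -0.6, 1.1]
opening: 0.0002
finger_force: 0.0
```

>>> play_rows:
  plan:
    - {"delta_pos":[0,0,-29],"turn":[0,0,0],"claw":0}
    - {"delta_pos":[0,0,-29],"turn":[0,0,0],"claw":0}
    - {"delta_pos":[0,0,-29],"turn":[0,0,0],"claw":0}
    - {"delta_pos":[0,0,-29],"turn":[0,0,0],"claw":0}
    - {"delta_pos":[0,0,0],"turn":[0,0,0],"claw":0}
    - {"delta_pos":[5,2.2,0],"turn":[0,0,0],"claw":0}
    - {"delta_pos":[5,2.2,0],"turn":[0,0,0],"claw":0}
    - {"delta_pos":[5,2.2,0],"turn":[0,0,0],"claw":0}
    - {"delta_pos":[2.6,6.7,0],"turn":[0,0,0],"claw":0}
    - {"delta_pos":[3.4,6.3,0],"turn":[0,0,0],"claw":0}
    - {"delta_pos":[4.1,5.9,0],"turn":[0,0,0],"claw":0}

```text
time: 3.48
tool_pos: [0.4624, -0.0622, 0.1152]
tool_rot: [[0.817, 0.577, -0.001], [0.577, -0.817, 0.0], [-0.001, -0.001, -1.0]]
ft_force: [-1.8, -0.9, -0.2]
opening: -0.0001
finger_force: 1.0
```

```bash
python3 - <<'E'
from h import *
c=capture("top")
i=cv2.convertScaleAbs(c["color"][130:290,240:500],alpha=1.6)
cv2.imwrite("pics/top2.png",cv2.resize(i,None,fx=3,fy=3,interpolation=cv2.INTER_CUBIC))
E
```

```text
(no output)
```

View pics/top2.png

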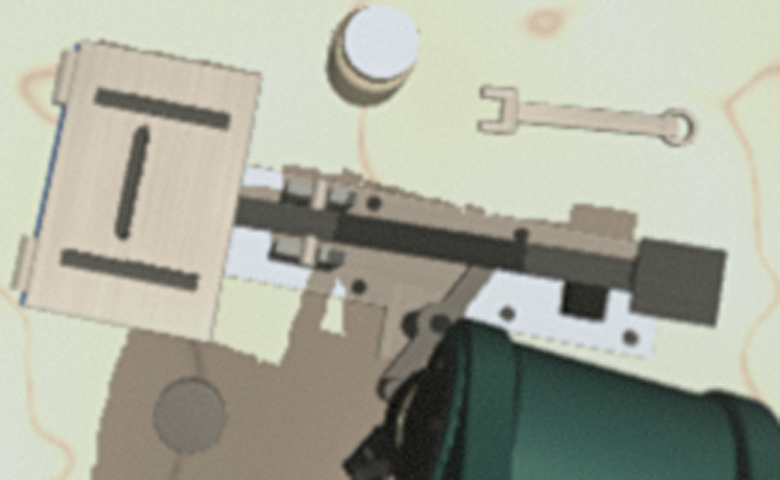

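The catch has swung to about 0.55 rad, with the peg against the closed fingers. I'll continue along the arc.

>>> play_rows:
  plan:
    - {"delta_pos":[4.8,5.4,0],"turn":[0,0,0],"claw":0}
    - {"delta_pos":[5.4,4.7,0],"turn":[0,0,0],"claw":0}
    - {"delta_pos":[5.9,4.1,0],"turn":[0,0,0],"claw":0}
    - {"delta_pos":[6.4,3.3,0],"turn":[0,0,0],"claw":0}
    - {"delta_pos":[6.7,2.5,0],"turn":[0,0,0],"claw":0}
    - {"delta_pos":[7,1.7,0],"turn":[0,0,0],"claw":0}
    - {"delta_pos":[7.1,0.9,0],"turn":[0,0,0],"claw":0}
    - {"delta_pos":[5,0,0],"turn":[0,0,0],"claw":0}
    - {"delta_pos":[0,0,0],"turn":[0,0,0],"claw":0}

```text
time: 4.65
tool_pos: [0.5121, -0.0406, 0.1154]
tool_rot: [[0.817, 0.577, 0.001], [0.577, -0.817, -0.0], [0.001, 0.001, -1.0]]
ft_force: [0.5, -0.1, 0.2]
opening: 0.0
finger_force: 0.0
```

>>> play_rows:
  plan:
    - {"delta_pos":[3,0,0],"turn":[0,0,0],"claw":0}
    - {"delta_pos":[3,0,0],"turn":[0,0,0],"claw":0}
    - {"delta_pos":[0,0,0],"turn":[0,0,0],"claw":0}

```text
time: 5.03
tool_pos: [0.5158, -0.0405, 0.1151]
tool_rot: [[0.817, 0.577, -0.003], [0.577, -0.817, -0.0], [-0.002, -0.001, -1.0]]
ft_force: [-6.0, -1.2, 2.9]
opening: 0.0001
finger_force: 2.4
```

>>> play_rows:
  plan:
    - {"delta_pos":[3,0,0],"turn":[0,0,0],"claw":0}
    - {"delta_pos":[0,0,0],"turn":[0,0,0],"claw":0}

```text
time: 5.28
tool_pos: [0.5161, -0.0407, 0.1147]
tool_rot: [[0.816, 0.578, -0.008], [0.578, -0.816, -0.001], [-0.007, -0.004, -1.0]]
ft_force: [-11.3, -3.5, 7.1]
opening: -0.0002
finger_force: 5.8
```

>>> play_rows:
  plan:
    - {"delta_pos":[-14,-9,0],"turn":[0,0,0],"claw":0}
    - {"delta_pos":[0,0,29],"turn":[0,0,0],"claw":0}
    - {"delta_pos":[0,0,29],"turn":[0,0,0],"claw":0}
    - {"delta_pos":[0,0,29],"turn":[0,0,0],"claw":0}
    - {"delta_pos":[0,0,29],"turn":[0,0,0],"claw":0}
    - {"delta_pos":[7,-32,0],"turn":[0,0,0],"claw":0}
    - {"delta_pos":[7,-32,0],"turn":[0,0,0],"claw":0}
    - {"delta_pos":[7,-32,0],"turn":[0,0,0],"claw":0}
    - {"delta_pos":[7,-32,0],"turn":[0,0,0],"claw":0}
    - {"delta_pos":[7,-32,0],"turn":[0,0,0],"claw":0}
    - {"delta_pos":[7,-32,0],"turn":[0,0,0],"claw":0}
    - {"delta_pos":[0,0,0],"turn":[0,0,0],"claw":0}

```text
time: 6.78
tool_pos: [0.5489, -0.2441, 0.2314]
tool_rot: [[0.818, 0.575, 0.002], [0.575, -0.818, -0.001], [0.001, 0.002, -1.0]]
ft_force: [0.3, -0.3, 0.6]
opening: 0.0
finger_force: 0.0
```

```bash
python3 - <<'E'
from h import *
T=capture("top");S=capture("side")
a=cv2.convertScaleAbs(T["color"][130:290,240:500],alpha=1.6);b=S["color"][90:290,230:490]
r=lambda i:cv2.resize(i,None,fx=1.5*1,fy=1.5,interpolation=cv2.INTER_CUBIC)
cv2.imwrite("pics/m3.png",np.hstack([r(np.vstack([a,a[:40]*0])),r(b)]))
print(sense()["tool_pos"])
E
```

```text
[ 0.5479085  -0.24144849  0.23114796]
```

View pics/m3.png

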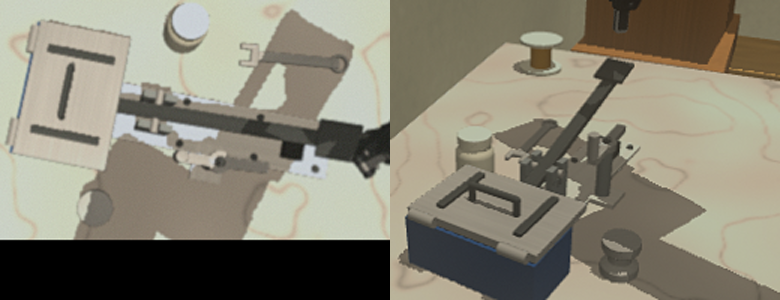

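The right panel shows the catch lying along the lever, and everything else is in place. In the left panel the peg top is at about (182,155) and the post at (221,161). I'll check the angle with a refined peg pixel.

```bash
python3 - <<'E'
from h import *
T=capture("top")
x=np.array([.1986,.9801]);y=np.array([-.9801,.1986]);post=np.array([.5278,-.087])
for u,v in((182,155),(180,155),(184,155),(182,157)):
    p=onz(T,240+u/1.5,130+v/1.5,.142)[:2];d=p-post;print(p,np.arctan2(d@x,d@y),np.hypot(*d))
i=cv2.convertScaleAbs(T["color"][200:260,330:410],alpha=2.2)
cv2.imwrite("pics/cz.png",cv2.resize(i,None,fx=8,fy=8,interpolation=cv2.INTER_CUBIC))
E
```

```text
[ 0.53514145 -0.02838705] 1.4954751229040095 0.05907093015852936
[ 0.53514694 -0.02567356] 1.4901031841552832 0.06176495149379327
[ 0.53513591 -0.0311011 ] 1.5013605152271896 0.056378214589221556
[ 0.53244675 -0.02834596] 1.449928877238289 0.05883781619697008
```

View pics/cz.png

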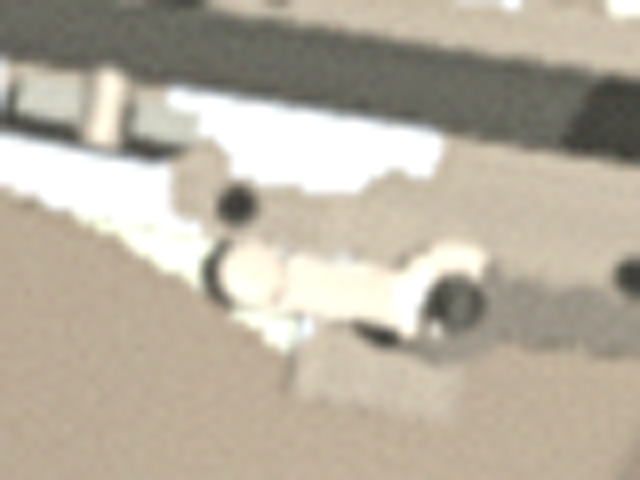

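The peg top at (250,273) in the crop gives about 1.49 rad, so the catch is at its end stop. Now I'll press the lever.

>>> play_rows:
  plan:
    - {"delta_pos":[4,2,-18],"turn":[0,0,0],"claw":0}
    - {"delta_pos":[0,0,-18],"turn":[0,0,0],"claw":0}
    - {"delta_pos":[0,0,-14],"turn":[0,0,0],"claw":0}
    - {"delta_pos":[0,0,-8],"turn":[0,0,0],"claw":0}
    - {"delta_pos":[0,0,-6],"turn":[0,0,0],"claw":0}
    - {"delta_pos":[0,-1,-6],"turn":[0,0,0],"claw":0}
    - {"delta_pos":[0,-1,-7],"turn":[0,0,0],"claw":0}
    - {"delta_pos":[0,-1,-7],"turn":[0,0,0],"claw":0}
    - {"delta_pos":[0,-1,-7],"turn":[0,0,0],"claw":0}
    - {"delta_pos":[0,-1,-7],"turn":[0,0,0],"claw":0}

```text
time: 8.18
tool_pos: [0.5524, -0.2448, 0.133]
tool_rot: [[0.817, 0.577, 0.001], [0.577, -0.817, -0.001], [0.0, 0.001, -1.0]]
ft_force: [-1.3, -1.7, 5.0]
opening: -0.0002
finger_force: 2.1
```

>>> play_rows:
  plan:
    - {"delta_pos":[0,-1,-7],"turn":[0,0,0],"claw":0}
    - {"delta_pos":[0,-1,-7],"turn":[0,0,0],"claw":0}
    - {"delta_pos":[0,-1,-7],"turn":[0,0,0],"claw":0}
    - {"delta_pos":[0,0,-7],"turn":[0,0,0],"claw":0}
    - {"delta_pos":[0,0,-7],"turn":[0,0,0],"claw":0}
    - {"delta_pos":[0,0,-7],"turn":[0,0,0],"claw":0}
    - {"delta_pos":[0,0,-7],"turn":[0,0,0],"claw":0}
    - {"delta_pos":[0,0,-7],"turn":[0,0,0],"claw":0}
    - {"delta_pos":[0,0,-7],"turn":[0,0,0],"claw":0}
    - {"delta_pos":[0,0,-7],"turn":[0,0,0],"claw":0}
    - {"delta_pos":[0,0,-4],"turn":[0,0,0],"claw":0}

```text
time: 9.55
tool_pos: [0.5519, -0.2465, 0.0586]
tool_rot: [[0.817, 0.577, -0.001], [0.577, -0.817, 0.002], [0.0, -0.002, -1.0]]
ft_force: [-0.1, 1.1, 4.8]
opening: 0.0003
finger_force: 2.4
```

>>> play_rows:
  plan:
    - {"delta_pos":[0,0,-4],"turn":[0,0,0],"claw":0}
    - {"delta_pos":[0,0,-4],"turn":[0,0,0],"claw":0}
    - {"delta_pos":[0,0,-3],"turn":[0,0,0],"claw":0}
    - {"delta_pos":[0,0,-2],"turn":[0,0,0],"claw":0}
    - {"delta_pos":[0,0,0],"turn":[0,0,0],"claw":0}

```text
time: 10.18
tool_pos: [0.5524, -0.2461, 0.0516]
tool_rot: [[0.817, 0.577, 0.001], [0.577, -0.817, 0.001], [0.002, 0.0, -1.0]]
ft_force: [-11.1, 8.7, 52.5]
opening: 0.0001
finger_force: 25.1
```

>>> play_rows:
  plan:
    - {"delta_pos":[0,0,2],"turn":[0,0,0],"claw":0}
    - {"delta_pos":[0,0,1],"turn":[0,0,0],"claw":0}
    - {"delta_pos":[0,0,0],"turn":[0,0,0],"claw":0}
    - {"delta_pos":[0,0,0],"turn":[0,0,0],"claw":0}

```text
time: 10.68
tool_pos: [0.5523, -0.2461, 0.0521]
tool_rot: [[0.817, 0.577, 0.001], [0.577, -0.817, 0.001], [0.001, -0.001, -1.0]]
ft_force: [-5.6, 5.7, 30.4]
opening: -0.0001
finger_force: 14.6
```

```bash
python3 - <<'E'
from h import *
T=capture("top");S=capture("side")
a=cv2.convertScaleAbs(T["color"][130:290,240:500],alpha=1.6);b=S["color"][90:290,230:490]
r=lambda i:cv2.resize(i,None,fx=1.5,fy=1.5,interpolation=cv2.INTER_CUBIC)
cv2.imwrite("pics/m4.png",np.hstack([r(np.vstack([a,a[:40]*0])),r(b)]))
s=sense();print(s["tool_pos"],s["ft_force"],s["time"])
E
```

```text
[ 0.55226648 -0.24609226  0.05213504] [-6.04438865  5.79859431 30.94971439] 10.775
```

View pics/m4.png

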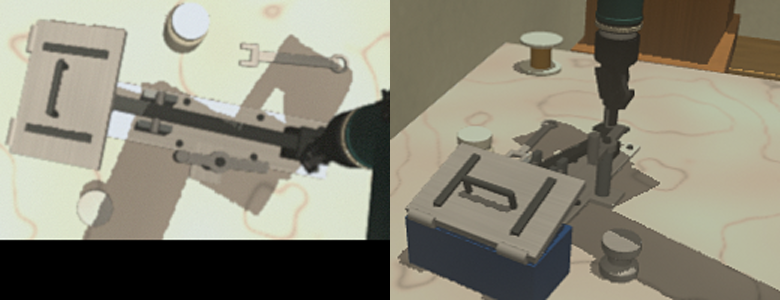

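The flap is up, the lever is hard on the rubber stop at about 30 N, the catch is still clear, and the jar, roller and wrench haven't moved.

```bash
python3 -c "
from cell import hand_in
print(hand_in())"
```

```text
the job is handed in; nothing more can be done
None
```

I swung the catch to its end stop (about 1.49 rad by camera), then pressed the lever onto the rubber stop, and handed the job in at about 10.8 s, still pressing with about 30 N and the flap held up; the hand-in gave no verdict.

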